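# Set up the bench magnifier station for the next lot of brackets

## Robot

A 6-joint arm with a two-finger parallel gripper is mounted at the origin on the work surface. World frame = base frame: x ahead of the robot, y to its left, z up, the work surface at z = 0. Lengths are in m, angles in rad, forces in N, time in s.
With the tool pointing down it reaches from about 0.375 to 0.9 m from the base axis. Payload 3.1 kg.
Tool frame: the origin (TCP) lies on the centre line of the jaws, within the pads' length; the fingertips stand 19 mm ahead of it and the grasp point (between the pads) is the TCP; z points along the fingers, y is the line along which they close (so a half turn about z gives the same grasp; the last joint's range is limited). The gripper opens to 85 mm and grips with 20 to 120 N. Pads are 22 mm wide; open, the fingers measure 114 mm over their backs; the gripper's body (76 mm by 85 mm) begins 54 mm behind the grasp point. The pads swing forward as they close: fully open they stand 13 mm farther back than shut.
Start: joints at [-1.492, 0.527, 1.433, -0, 1.181, -0.178], TCP at [0.159, -0.604, 0.25] pointing down, gripper open.
Joint ranges: [-3.08, 3.08], [-0.75, 2.2], [0.22, 2.44], [-1.43, 4.57], [0, 2.65], [-2.85, 2.85]. Speed limits (rad/s): [2.79, 2.79, 3.14, 3.14, 3.14, 3.14].

## Interface

Orientations are given as a unit quaternion [x, y, z, w].
In Python, from station import manip, cams, sign_off gives the robot as it stands.
- The arm moves only by the tool carry_out, never from a script. Its argument "targets" is a list that holds one entry, the list of rows, each a list of 7 numbers: the shift along the tool's x, y, z in cm, then the turn, a rotation vector about the tool's x, y, z in degrees, then the finger opening in cm, from 0 to 8.54. A call has 1 to 12 rows; each row is the pose to reach, as a shift and turn from the pose commanded when the call began, along the tool's axes at that moment; what a row does not reach only later rows make up. A row lasts 1/12 s, in which the tool goes at most 41.7 mm and 7.16 degrees, less where a joint would pass 70% of its speed; a pose out of reach is approached as far as the arm can. A call with a gripper value outside its range is refused whole. The fingers move at their own pace and stop on an object; "force" is the grip in N (left out, the last holds). Time passes only in rows, so rows that repeat a pose let the fingers close. It gives the time, the measured TCP pose, the force, the opening and the grip force at its end, in the units of the state.
- manip.sense(): the state, without advancing time (a new reading comes with each control period).
- cams.snapshot(name): name is "scene" or "top"; returns the picture (420x560x3 uint8, red, green, blue); there is no depth.
- cams.camera_info(name): a dict with "K" (3x3 intrinsics, pixels), "k1" (the pictures are not rectified: a ray, as slopes to the right and down, at radius r is drawn at 1 + k1 r^2 times it, then the intrinsics apply), "T" (4x4, takes a point from camera to world coordinates). Camera axes: x right, y down, z forward; pixel columns grow to the right and rows downward; lengths in m; the calibration is good to about 2 mm. A picture is of the moment at which its call begins. camera_info takes no time and is no camera call.
- sign_off(): hands the job in; it is judged then, once.
The state is a dict: "t": time; "q": joint angles; "qd": joint speeds; "tau": joint torques, N m; "tcp_pos": TCP position; "tool_rot": TCP orientation; "force": force on the tool from outside, world axes, zero at the start; "ft_torque": the same for the moment, N m; "finger_gap": opening from 0.0 (shut) to 1.0 (fully open); "gripper_force": force on a finger pad.
Only numpy, scipy, OpenCV 4.12 (cv2) and the standard library are available. Lean on these libraries where they do the work, as an engineer would, in place of code of your own. Each camera call takes 0.05 s, during which the arm holds its last target. There are 200 camera calls.

## Task

Get the inspection station ready for the next lot of brackets: turn the selector knob on the sloping control box until its pointer clicks in at the steel tab on the ring around it, and tip the magnifier's head down by its handle until the lens is level with the bench. Leave the tab where it is set, and do not shift or knock over the other things on the bench.

Things in the scene. Friction and masses are not known exactly. Their poses are not given: they have to be found in the camera images.
- console: Grey control box fixed to the bench (left or right half, swapped with the magnifier). Its panel is a 170 x 190 mm rectangle whose centre is 95 mm straight above this origin (on the bench); the panel slopes 30 deg: its normal leans 30 deg from vertical towards the body's -x (the robot's side). x, y level, z up.
- knob_grip (a point): On the axis of the black selector knob, 34 mm out from the panel, at grip height. z = the axis, square out of the panel; x = along the grip bar to its pointer end. Bar: 72 mm long (x), 18 mm thick (y), from 14 to 48 mm out from the panel, on a disc 72 mm across; a white line on its top runs from the axis to the pointer end. Five clicks (detents), 0.4 rad apart.
- pointer (a point): Tip of the knob's pointer, 46 mm from its axis, 10 mm out from the panel; turns with the knob.
- tab (a point): Inner edge of the raised dark steel tab (16 x 10 mm, top 11 mm out from the panel) on the flat aluminium set-point ring (104 mm across, under the knob, same axis). It marks the wanted position, always one of the five clicks: the pointer stands at the tab when this point and the pointer point coincide.
- selector (a joint): Angle of the knob, rad, growing clockwise as seen looking at the panel; clicks at 0, 0.4, 0.8, 1.2, 1.6, each with a black dash on the panel. At 0.8 the pointer points straight up the slope. Moving it over a click takes about 0.1 N m; it springs to the nearest click when let go.
- index_ring (a joint): Angle of the set-point ring with the tab, same zero and sense as the knob: the knob is at the tab when both values are equal.
- magnifier: Bench magnifier fixed to the bench: post with a U-shaped yoke, origin on the bench 50 mm in front of (body -x of) the point below the lens centre. x, y level, z up; the yoke and the post (150 mm along x) lie on the +x side, the handle on the -x side.
- head_pivot (a point): Centre of the lens, on the level tilt axis (along y of the magnifier), 190 mm above the bench; does not move.
- head_grip (a point): Grip point on the magnifier's handle, 125 mm from the pivot. Axes turn with the head: handle along x (outer end at -x), y the tilt axis, z square to the lens. The black handle is 18 x 18 mm, from 74 to 159 mm from the pivot; the white lens ring is 152 mm across, 20 mm thick; the yoke round its far half reaches 101 mm from the pivot.
- head (a joint): Tilt of the magnifier head, rad: 0 = lens level, positive = handle raised. Stiff hinge that stays where it is left (2 to 3 N at the handle).
- bracket_a: Bystander: zinc L-bracket 90 x 45 x 60 mm lying on the bench under the magnifier head; origin at its underside.
- bracket_b: Bystander: zinc L-bracket 110 x 50 x 50 mm lying on the bench in the middle; origin at its underside.
- oil_jar: Bystander: closed jar, 60 mm across, 100 mm high, standing in the middle; origin at its underside.
- mug: Bystander: white mug, 80 mm across, 90 mm high, on the left of the bench; origin at its underside.
- tape: Bystander: roll of tape lying flat, 100 mm across, 48 mm high, on the right of the bench; origin at its underside.
- screwdriver: Bystander: screwdriver lying on the right of the bench; origin at its underside.
- wrench: Bystander: wrench lying on the left of the bench; origin at its underside.

How it is judged:
At the end, for the whole second after the job is handed in: The knob's pointer tip is within 6 mm (0.13 rad) of the tab's marking point, the magnifier head is within 0.1 rad of level, and both are at rest (distance between pointer and tab below 0.006 m and value of joint head between -0.1 and 0.1 rad and velocity of joint selector between -0.1 and 0.1 rad/s and velocity of joint head between -0.05 and 0.05 rad/s); the robot touches nothing.
It fails at once if the set-point tab is moved by more than 6 mm (distance of tab from where it was at the start of the episode above 0.006 m).
It fails at once if a bystander is shifted by more than 30 mm or knocked over (distance of any of bracket_a, bracket_b, oil_jar, mug, tape, screwdriver, wrench from where it was at the start of the episode above 0.03 m or angle between any of bracket_a, bracket_b, oil_jar, mug, tape, screwdriver, wrench's own z axis and vertical above 0.5 rad).
It also fails if it takes over 70 s, if anything falls off the work surface, if the arm or the gripper's body presses on something with over 40 N, if the wrist force passes 120 N, or if a joint passes its speed limit or range.

## Working session

There is one attempt and no reset: what is moved stays moved. The work goes in short steps, Python scripts to look and compute and a tool call to move; the robot and the scene stay as the last step left them, time stands still between calls to the robot, and variables do not carry over. Pictures are saved under pics/ and viewed, at most 10 in all, crops included, and the job is handed in when it is done.

Besides the shell and the picture viewer there is one more tool, called after "Request:" as name([rows], argument=value, ...), one row to a line, values as JSON. carry_out: Moves the arm, as the interface text tells. Its arguments: {"type":"object","properties":{"targets":{"type":"array"},"force":{"type":"number"}},"required":["targets"]}

```bash
mkdir -p pics; cat > h.py <<'E'
import numpy as np, cv2
from station import manip, cams, sign_off
from scipy.spatial.transform import Rotation as R
def save(n,f):
    im=cams.snapshot(n); cv2.imwrite(f,im[:,:,::-1]); return im
def ray(n,u,v):
    c=cams.camera_info(n);K=np.array(c["K"]);T=np.array(c["T"])
    d=np.array([(u-K[0,2])/K[0,0],(v-K[1,2])/K[1,1]]);s=d.copy()
    for _ in range(20): s=d/(1+c["k1"]*(s@s))
    r=T[:3,:3]@np.array([s[0],s[1],1]);return T[:3,3],r/np.linalg.norm(r)
def onz(n,u,v,z):
    o,r=ray(n,u,v);return o+r*(z-o[2])/r[2]
def onplane(n,u,v,p,nn):
    o,r=ray(n,u,v);return o+r*((p-o)@nn)/(r@nn)
def proj(n,p):
    c=cams.camera_info(n);K=np.array(c["K"]);T=np.array(c["T"])
    q=T[:3,:3].T@(np.asarray(p)-T[:3,3]);s=q[:2]/q[2];s=s*(1+c["k1"]*(s@s))
    return np.array([K[0,0]*s[0]+K[0,2],K[1,1]*s[1]+K[1,2]])
def two(a,b):
    (o1,r1),(o2,r2)=ray(*a),ray(*b)
    t=np.linalg.lstsq(np.c_[r1,-r2],o2-o1,rcond=None)[0]
    p,q=o1+t[0]*r1,o2+t[1]*r2;return (p+q)/2,np.linalg.norm(p-q)
E
python3 - <<'E'
from h import *
for n in("scene","top"):
    save(n,f"pics/{n}0.png");c=cams.camera_info(n);print(n,np.round(c["K"],1).tolist(),c["k1"],np.round(c["T"],3).tolist())
s=manip.sense();print(s["t"],s["tcp_pos"],s["tool_rot"])
E
```

```text
scene [[465.2, 0.0, 273.9], [0.0, 465.2, 211.8], [0.0, 0.0, 1.0]] 0.0005376509666707147 [[-0.666, 0.599, -0.444, 1.198], [0.745, 0.549, -0.378, 0.584], [0.017, -0.583, -0.812, 1.373], [0.0, 0.0, 0.0, 1.0]]
top [[388.4, 0.0, 279.9], [0.0, 388.4, 206.9], [0.0, 0.0, 1.0]] -0.07406692356734425 [[0.028, -0.983, 0.183, 0.314], [-1.0, -0.025, 0.015, 0.004], [-0.01, -0.183, -0.983, 1.238], [0.0, 0.0, 0.0, 1.0]]
0.1 [ 0.15874374 -0.60386778  0.24944138] [ 9.91766581e-01  1.28055046e-01  6.90473665e-05 -9.74548873e-04]
```

View pics/scene0.png

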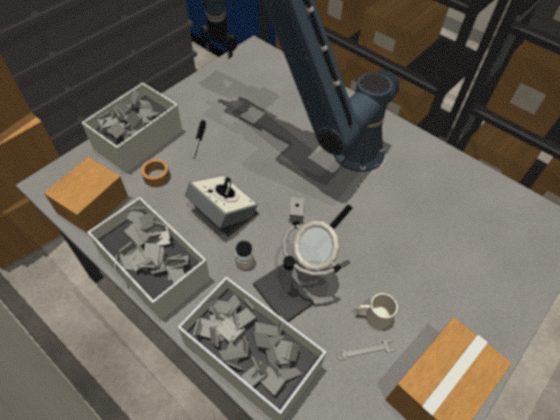

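View pics/top0.png

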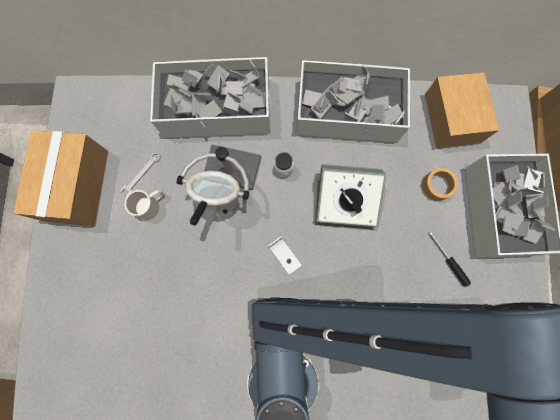

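The top view shows the console at about (350,197) with its knob at (350,202), and the magnifier lens at (213,187) with the handle end at about (197,218). The scene view shows the lens at (317,245) and the handle end at about (350,207). I'll zoom in on both.

```bash
python3 - <<'E'
import cv2,numpy as np
t=cv2.imread("pics/top0.png");s=cv2.imread("pics/scene0.png")
def c(im,x,y,w,h,o): return cv2.resize(im[y:y+h,x:x+w],o,interpolation=cv2.INTER_CUBIC)
# each cell 400x300
a=np.hstack([c(t,310,160,80,60+15,(400,375))[:300],c(t,170,145,100,75+10,(400,340))[:300]])
b=np.hstack([c(s,180,165,80,60,(400,300)),c(s,270,190,100,75,(400,300))])
cv2.imwrite("pics/z0.png",np.vstack([a,b]))
E
```

```text
(no output)
```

View pics/z0.png

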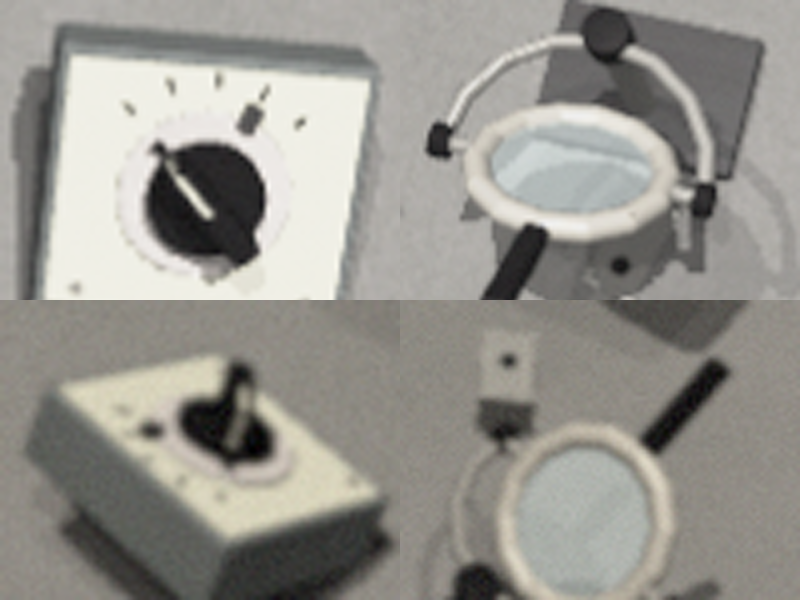

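The zooms show the pointer at the first dash (click 0) and the tab at the fourth dash (1.2). In the top view the pointer tip is near (341,190) and the tab near (360,184). The handle tilts up, with its outer end at about (193,221) in top and (360,206) in scene. Next I measure both.

```bash
cat > m.py <<'E'
from h import *
def comp(mask,seed,r=6):
    n,l,st,ce=cv2.connectedComponentsWithStats(mask.astype(np.uint8),connectivity=4)
    x,y=seed;w=l[y-r:y+r+1,x-r:x+r+1];k=np.bincount(w[w>0]).argmax();return l==k
def quad(m):
    h=cv2.convexHull(cv2.findContours(m.astype(np.uint8),0,2)[0][0])
    for e in np.linspace(.5,15,60):
        q=cv2.approxPolyDP(h,e,True)
        if len(q)<=4: return q[:,0].astype(float)
E
python3 - <<'E'
from m import *
im={n:cv2.imread(f"pics/{n}0.png").astype(int) for n in("top","scene")}
Q={}
for n,roi,sd in(("top",(310,155,390,235),(330,215)),("scene",(180,160,265,235),(240,213))):
    g=im[n].min(2);m=np.zeros(g.shape,bool);x0,y0,x1,y1=roi
    print(n,g[sd[1],sd[0]])
    m[y0:y1,x0:x1]=g[y0:y1,x0:x1]>(0.82*g[sd[1],sd[0]])
    m=comp(m,sd);Q[n]=quad(m);print(m.sum(),Q[n].tolist())
# match scene to top: ray corner pairs by min gap
P=[]
for a in Q["top"]:
    c=[(two(("top",*a),("scene",*b))) for b in Q["scene"]]
    c=[x for x in c if .02<x[0][2]<.17]
    p,e=min(c,key=lambda x:x[1]);P.append(p);print(np.round(p,3),round(e,4))
P=np.array(P);print("centre",P.mean(0),"sides",np.linalg.norm(P-np.roll(P,-1,0),axis=1))
nv=np.cross(P[2]-P[0],P[3]-P[1]);nv/=np.linalg.norm(nv);print("n",nv*np.sign(nv[2]))
# lens ring and handle
for n,roi,sd in(("top",(180,165,245,215),(205,205)),("scene",(288,215,345,275),(337,235))):
    g=im[n].min(2);x0,y0,x1,y1=roi;print(n,"lens region",g[y0:y1,x0:x1].min(),g[y0:y1,x0:x1].max())
for n,roi,sd in(("top",(180,195,212,230),(198,212)),("scene",(325,195,362,232),(345,210))):
    g=im[n].max(2);x0,y0,x1,y1=roi;m=np.zeros(g.shape,bool);m[y0:y1,x0:x1]=g[y0:y1,x0:x1]<60
    m=comp(m,sd);v,u=np.nonzero(m);r=cv2.minAreaRect(np.c_[u,v].astype(np.float32));print(n,"handle",m.sum(),r,cv2.boxPoints(r).round(1).tolist())
E
```

```text
top 230
2327 [[324.0, 171.0], [383.0, 176.0], [375.0, 224.0], [319.0, 219.0]]
scene 54
6002 [[264.0, 160.0], [264.0, 234.0], [180.0, 234.0], [180.0, 160.0]]
[ 0.609 -0.045  0.094] 0.1424
[ 0.59  -0.144  0.074] 0.3024
[ 0.531 -0.322  0.122] 0.1619Traceback (most recent call last):
  File "<stdin>", line 14, in <module>
ValueError: min() iterable argument is empty
```

```bash
cat > a.py <<'E'
from m import *
im={n:cv2.imread(f"pics/{n}0.png").astype(int) for n in("top","scene")}
Q={}
for n,roi,sd in(("top",(310,155,390,235),(330,215)),("scene",(180,160,265,235),(242,203))):
    g=im[n].min(2);m=np.zeros(g.shape,bool);x0,y0,x1,y1=roi
    m[y0:y1,x0:x1]=g[y0:y1,x0:x1]>(0.78*g[sd[1],sd[0]])
    m=comp(m,sd,2);Q[n]=quad(m);print(n,g[sd[1],sd[0]],m.sum(),Q[n].tolist())
P=[]
for a in Q["top"]:
    c=[(two(("top",*a),("scene",*b))) for b in Q["scene"]]
    p,e=min(c,key=lambda x:x[1]);P.append(p);print(np.round(p,3),round(e,4))
P=np.array(P);print("centre",P.mean(0),"sides",np.linalg.norm(P-np.roll(P,-1,0),axis=1))
nv=np.cross(P[2]-P[0],P[3]-P[1]);nv/=np.linalg.norm(nv);print("n",nv*np.sign(nv[2]))
for n,roi,sd in(("top",(180,195,212,230),(198,212)),("scene",(325,195,362,232),(345,210))):
    g=im[n].max(2);x0,y0,x1,y1=roi;m=np.zeros(g.shape,bool);m[y0:y1,x0:x1]=g[y0:y1,x0:x1]<60
    m=comp(m,sd);v,u=np.nonzero(m);r=cv2.minAreaRect(np.c_[u,v].astype(np.float32));print(n,"handle",m.sum(),cv2.boxPoints(r).round(1).tolist())
# lens: outer ring ellipse
for n,roi,sd in(("top",(182,165,242,212),(206,202)),("scene",(290,217,344,274),(336,230))):
    g=im[n].min(2);x0,y0,x1,y1=roi;m=np.zeros(g.shape,np.uint8);m[y0:y1,x0:x1]=g[y0:y1,x0:x1]>(170 if n=="top" else 125)
    cv2.imwrite(f"pics/mask_{n}.png",m*255)
    m=comp(m,sd,3);c=max(cv2.findContours(m.astype(np.uint8),0,1)[0],key=len);print(n,m.sum(),cv2.fitEllipse(cv2.convexHull(c)))
E
python3 a.py
```

```text
top 230 2376 [[324.0, 171.0], [383.0, 176.0], [375.0, 225.0], [319.0, 220.0]]
scene 186 927 [[192.0, 182.0], [223.0, 176.0], [254.0, 203.0], [225.0, 212.0]]
[ 0.63  -0.107  0.136] 0.0025
[ 0.618 -0.28   0.138] 0.0004
[ 0.484 -0.273  0.058] 0.0016
[ 0.497 -0.102  0.058] 0.0058
centre [ 0.55718405 -0.19059221  0.09735619] sides [0.17283564 0.15602633 0.17103667 0.15427672]
n [-0.50750718  0.03956008  0.8607389 ]
top handle 171 [[188.6999969482422, 222.1999969482422], [201.10000610351562, 199.8000030517578], [207.39999389648438, 203.3000030517578], [195.0, 225.6999969482422]]
scene handle 141 [[329.8999938964844, 224.1999969482422], [347.3999938964844, 204.60000610351562], [351.3999938964844, 208.10000610351562], [333.8999938964844, 227.8000030517578]]
top 1254 ((210.4660186767578, 186.93702697753906), (33.025455474853516, 55.62145233154297), 95.56373596191406)
scene 2153 ((320.0815124511719, 240.95440673828125), (55.561126708984375, 60.68307876586914), 85.53570556640625)
```

```bash
cat > b.py <<'E'
from m import *
im={n:cv2.imread(f"pics/{n}0.png").astype(int) for n in("top","scene")}
C=np.array([.556,-.190,.095]);yaw=-.075
bx=np.array([np.cos(yaw),np.sin(yaw),0]);by=np.array([-np.sin(yaw),np.cos(yaw),0]);bz=np.array([0,0,1.])
n=-.5*bx+np.cos(np.pi/6)*bz;up=np.cos(np.pi/6)*bx+.5*bz
def pan(u,v,h):
    p=onplane("top",u,v,C+h*n,n)-C;return -p@by*1e3,p@up*1e3   # right, up mm
g=im["top"].max(2)
m=np.zeros(g.shape,bool);m[170:222,322:382]=g[170:222,322:382]<95
N,l,st,ce=cv2.connectedComponentsWithStats(m.astype(np.uint8))
for i in range(1,N):
    x,y,w,h,a=st[i]; print(st[i],ce[i].round(1),"panel mm h0",np.round(pan(*ce[i],0),1))
# ring / disc by pixels
z=lambda x,y:(310+x/5,160+y/5)
for k,(x,y,h) in dict(discL=(147,200,.008),discR=(266,200,.008),discT=(207,142,.008),ringL=(117,195,.003),ringR=(292,195,.003),lineIn=(210,215,.048),lineOut=(165,155,.048),tip=(157,147,.010),tab=(250,120,.011)).items(): print(k,np.round(pan(*z(x,y),h),1))
t=(213,187.9);s=(317,244)
p,e=two(("top",*t),("scene",*s));print("pivot",p,e,onz("top",*t,.19),onz("scene",*s,.19))
o=two(("top",191.8,224.0),("scene",349.4,206.3));i=two(("top",204.3,201.5),("scene",331.9,226))
print("outer",o,"inner",i)
for q in(o,i): d=q[0]-p;print("from pivot",np.linalg.norm(d),"tilt",np.arctan2(d[2],np.hypot(*d[:2])),"az",np.arctan2(-d[1],-d[0]))
d=o[0]-i[0];print("handle dir tilt",np.arctan2(d[2],np.hypot(*d[:2])),"az",np.arctan2(-d[1],-d[0]))
E
python3 b.py
```

```text
[359 182   3   4   9] [359.9 183.4] panel mm h0 [21.4 50.6]
[339 189  24  24 414] [351.2 200.2] panel mm h0 [ 3.3 -3.9]
discL [-32.9  -4.4]
discR [37.5  3. ]
discT [-2.5 35.1]
ringL [-50.5  -4.7]
ringR [53.4  6.1]
lineIn [-0.7  3.1]
lineOut [-31.4  36.3]
tip [-31.7  29.6]
tab [20.1 51.9]
pivot [0.55545554 0.20749898 0.19373169] 0.0032409228510736658 [0.5572     0.20685855 0.19      ] [0.55249747 0.20764523 0.19      ]
outer (array([0.44250084, 0.23176378, 0.29182603]), np.float64(0.006360513707261597)) inner (array([0.50631069, 0.21792295, 0.24620882]), np.float64(0.0029509501393704595))
from pivot 0.15155871370728377 tilt 0.7039536303472681 az -0.2116030219335858
from pivot 0.07264794934502669 tilt 0.8071923292489873 az -0.2090094073087227
handle dir tilt 0.6098169854432536 az -0.21359859655297186
```

The numbers agree: the panel normal leans 30°, the pivot is at 0.19 m, and the handle end is about 0.155 m from the pivot. The head is tilted about 0.70 rad. The knob is at click 0 and the tab at 1.2, so the knob needs +68.8° about the tool z axis. Now I work out the hover move.

```bash
cat > g.py <<'E'
from h import *
C=np.array([.556,-.190,.095]);yaw=-.075
bx=np.array([np.cos(yaw),np.sin(yaw),0]);by=np.array([-np.sin(yaw),np.cos(yaw),0])
n=-.5*bx+np.array([0,0,np.cos(np.pi/6)]);up=np.cos(np.pi/6)*bx+np.array([0,0,.5])
A=C+.001*up-.0015*by   # knob axis on the panel
def knobR(a):  # tool x along pointer at selector a
    z=-n;x=up;y=np.cross(z,x);return R.from_matrix(np.c_[x,y,z])*R.from_rotvec([0,0,a-.8])
def rel(p,Rt):
    s=manip.sense();R0=R.from_quat(s["tool_rot"])
    print("t",round(s["t"],2),"q",np.round(s["q"],2),"shift cm",np.round(R0.inv().apply(p-s["tcp_pos"])*100,2),"turn deg",np.round((R0.inv()*Rt).as_rotvec(degrees=True),2))
E
python3 -c "
from g import *
rel(A+.14*n,knobR(0));rel(A+.038*n,knobR(0))"
```

```text
t 0.1 q [-1.49  0.53  1.43  0.    1.18 -0.18] shift cm [ 42.35 -32.04   3.35] turn deg [-16.33  25.51 -26.23]
t 0.1 q [-1.49  0.53  1.43  0.    1.18 -0.18] shift cm [ 47.17 -30.36  12.18] turn deg [-16.33  25.51 -26.23]
```

Request:
carry_out([
  [[10,-8,-8,0,0,0,6],[10,-8,-8,0,0,0,6],[10,-8,-8,0,0,0,6],[10,-8,-8,0,0,0,6],[41.5,-32.3,-6,-16.3,25.5,-26.2,6],[41.5,-32.3,-6,-16.3,25.5,-26.2,6],[41.5,-32.3,-6,-16.3,25.5,-26.2,6],[41.5,-32.3,-6,-16.3,25.5,-26.2,6],[41.5,-32.3,-6,-16.3,25.5,-26.2,6],[41.5,-32.3,-6,-16.3,25.5,-26.2,6],[41.5,-32.3,-6,-16.3,25.5,-26.2,6],[41.5,-32.3,-6,-16.3,25.5,-26.2,6]],
])

```text
t: 1.1
tcp_pos: [0.4382, -0.2366, 0.3129]
tool_rot: [0.904, 0.341, 0.234, 0.11]
force: [0.2, 0.0, 0.0]
finger_gap: 0.701
gripper_force: 0.0
```

```bash
python3 -c "
from g import *
rel(A+.14*n,knobR(0))"
```

```text
t 1.1 q [-0.95  0.14  1.98  0.59  0.75 -0.48] shift cm [ 3.22 -4.42 10.57] turn deg [ 0.04  0.1  -0.16]
```

Request:
carry_out([
  [[3.2,-4.4,5,0,0,0,5],[3.2,-4.4,10.5,0,0,0,5],[3.2,-4.4,10.5,0,0,0,5],[3.2,-4.4,10.5,0,0,0,5],[3.2,-4.4,10.5,0,0,0,5],[3.2,-4.4,10.5,0,0,0,5],[3.2,-4.4,10.5,0,0,0,5]],
])

```text
t: 1.68
tcp_pos: [0.4871, -0.1895, 0.22]
tool_rot: [0.903, 0.342, 0.235, 0.112]
force: [0.5, 0.5, -0.0]
finger_gap: 0.586
gripper_force: 0.0
```

```bash
python3 -c "
from g import *
rel(A+.038*n,knobR(0))
t=save('top','pics/top1.png');s=save('scene','pics/scene1.png')
c=lambda im,x,y,w,h:cv2.resize(im[y:y+h,x:x+w,::-1],(400,400),interpolation=cv2.INTER_CUBIC)
cv2.imwrite('pics/z1.png',np.hstack([c(t,300,150,100,100),c(s,180,130,100,100)]))"
```

```text
t 1.68 q [-0.76  0.34  2.07  0.83  0.44 -0.63] shift cm [ 0.1  -0.42 10.46] turn deg [0.3  0.06 0.03]
```

View pics/z1.png

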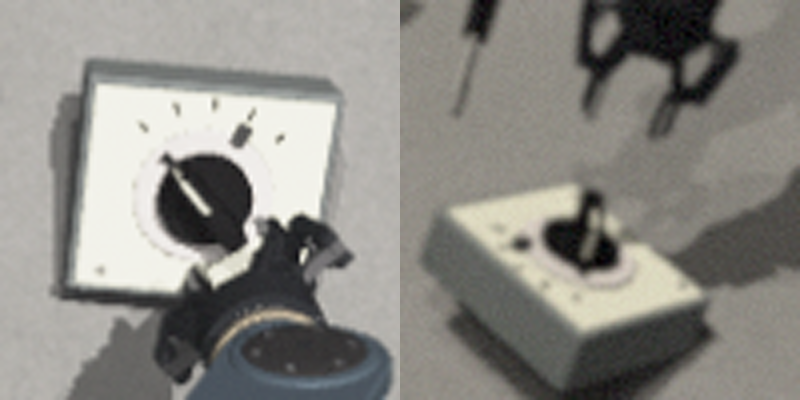

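The gripper is in front of the knob, with its closing line across the bar. The bar runs from (340,190) to (358,210) in top, as expected. Next is the descent.

Request:
carry_out([
  [[0.1,-0.4,2.5,0.3,0,0,5],[0.1,-0.4,5,0.3,0,0,5],[0.1,-0.4,6,0.3,0,0,5],[0.1,-0.4,7,0.3,0,0,5],[0.1,-0.4,8,0.3,0,0,5],[0.1,-0.4,9,0.3,0,0,5],[0.1,-0.4,9.5,0.3,0,0,5],[0.1,-0.4,10,0.3,0,0,5],[0.1,-0.4,10.4,0.3,0,0,5],[0.1,-0.4,10.4,0.3,0,0,5],[0.1,-0.4,10.4,0.3,0,0,5]],
])

```text
t: 2.7
tcp_pos: [0.5371, -0.1887, 0.1272]
tool_rot: [0.903, 0.343, 0.233, 0.108]
force: [-0.8, -0.7, 0.1]
finger_gap: 0.583
gripper_force: 0.0
```

```bash
python3 -c "
from g import *
rel(A+.038*n,knobR(0));print(manip.sense()['force'])
t=save('top','pics/top2.png');s=save('scene','pics/scene2.png')
c=lambda im,x,y,w,h:cv2.resize(im[y:y+h,x:x+w,::-1],(400,400),interpolation=cv2.INTER_CUBIC)
cv2.imwrite('pics/z2.png',np.hstack([c(t,310,150,80,80),c(s,185,140,80,80)]))"
```

```text
t 2.7 q [-0.68  0.59  2.03  1.29  0.3  -1.04] shift cm [-0.    0.19 -0.07] turn deg [-0.21  0.06  0.01]
[-0.82774575 -0.65637897  0.07521815]
```

View pics/z2.png

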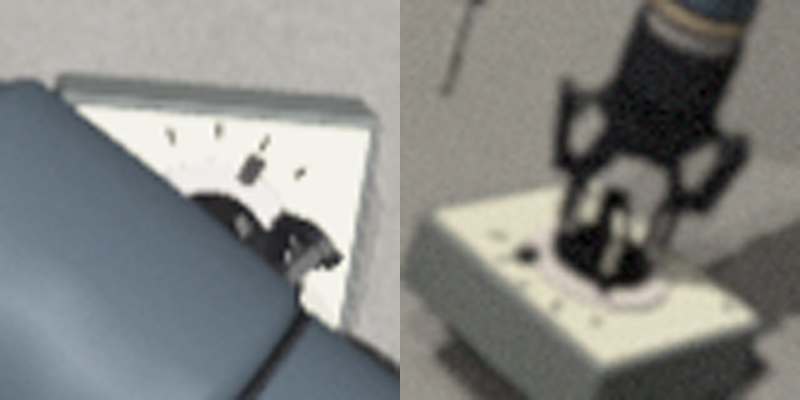

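The fingers stand on either side of the bar in the scene view, with the bar at about (307,183). I close them.

Request:
carry_out([
  [[0,0.1,0,0,0,0,3],[0,0.1,0,0,0,0,1.2],[0,0.1,0,0,0,0,1.2],[0,0.1,0,0,0,0,1.2],[0,0.1,0,0,0,0,1.2],[0,0.1,0,0,0,0,1.2],[0,0.1,0,0,0,0,1.2],[0,0.1,0,0,0,0,1.2]],
], force=25)

```text
t: 3.47
tcp_pos: [0.5377, -0.1894, 0.1275]
tool_rot: [0.903, 0.343, 0.233, 0.108]
force: [-2.5, -0.4, 6.0]
finger_gap: 0.208
gripper_force: 27.6
```

Opening is 17.7 mm, which fits the 18 mm bar. Now the turn.

Request:
carry_out([
  [[0,0,0,0,0,6,1.2],[0,0,0,0,0,12,1.2],[0,0,0,0,0,18,1.2],[0,0,0,0,0,24,1.2],[0,0,0,0,0,30,1.2],[0,0,0,0,0,35,1.2],[0,0,0,0,0,35,1.2],[0,0,0,0,0,35,1.2]],
])

```text
t: 4.13
tcp_pos: [0.5373, -0.1882, 0.1272]
tool_rot: [0.965, 0.056, 0.255, 0.032]
force: [-3.0, 1.5, 5.2]
finger_gap: 0.207
gripper_force: 27.6
```

```bash
python3 -c "
from g import *
rel(A+.038*n,knobR(1.2));s=manip.sense();print(s['force'],s['ft_torque'],s['finger_gap'])"
```

```text
t 4.13 q [-0.68  0.59  2.03  1.28  0.3  -0.42] shift cm [ 0.08  0.21 -0.08] turn deg [-0.22  0.26 33.76]
[-2.9717454   1.54223699  5.15369717] [0.30838081 0.14661477 0.13233838] 0.207334298396452
```

Request:
carry_out([
  [[0,0,0,0,0,6,1.2],[0,0,0,0,0,12,1.2],[0,0,0,0,0,18,1.2],[0,0,0,0,0,24,1.2],[0,0,0,0,0,30,1.2],[0,0,0,0,0,34,1.2],[0,0,0,0,0,34,1.2],[0,0,0,0,0,34,1.2]],
])

```text
t: 4.8
tcp_pos: [0.5374, -0.187, 0.1272]
tool_rot: [0.939, -0.228, 0.253, -0.045]
force: [-0.9, 3.2, 5.9]
finger_gap: 0.207
gripper_force: 27.6
```

Request:
carry_out([
  [[0,0,0,0,0,0,3],[0,0,0,0,0,0,5],[0,0,0,0,0,0,5],[0,0,0,0,0,0,5],[0,0,-1,0,0,0,5],[0,0,-3,0,0,0,5],[0,0,-6,0,0,0,5],[0,0,-9,0,0,0,5],[0,0,-12,0,0,0,5],[0,0,-15,0,0,0,5],[0,0,-18,0,0,0,5],[0,0,-18,0,0,0,5]],
])

```text
t: 5.8
tcp_pos: [0.4481, -0.1838, 0.2876]
tool_rot: [0.938, -0.229, 0.256, -0.041]
force: [0.7, -0.6, -0.2]
finger_gap: 0.585
gripper_force: 0.0
```

```bash
python3 -c "
from g import *
t=save('top','pics/top3.png');s=save('scene','pics/scene3.png')
c=lambda im,x,y,w,h:cv2.resize(im[y:y+h,x:x+w,::-1],(400,400),interpolation=cv2.INTER_CUBIC)
cv2.imwrite('pics/z3.png',np.hstack([c(t,310,150,80,80),c(s,185,140,80,80)]))
y2=-.212;b=np.array([np.cos(y2),np.sin(y2),0]);P=np.array([.555,.207,.19])
z=np.array([0,0,-1.]);Rt=R.from_matrix(np.c_[b,np.cross(z,b),z])
H=P-.105*b;print(H);H[2]=.36;rel(H,Rt)
s=manip.sense();print(s['tcp_pos'])"
```

```text
[0.45235074 0.22909363 0.19      ]
t 5.9 q [-0.83  0.16  2.06  0.63  0.61  0.76] shift cm [-14.86 -38.42  -7.9 ] turn deg [ -8.   -28.91 -14.93]
[ 0.44846183 -0.18346466  0.28445896]
```

View pics/z3.png

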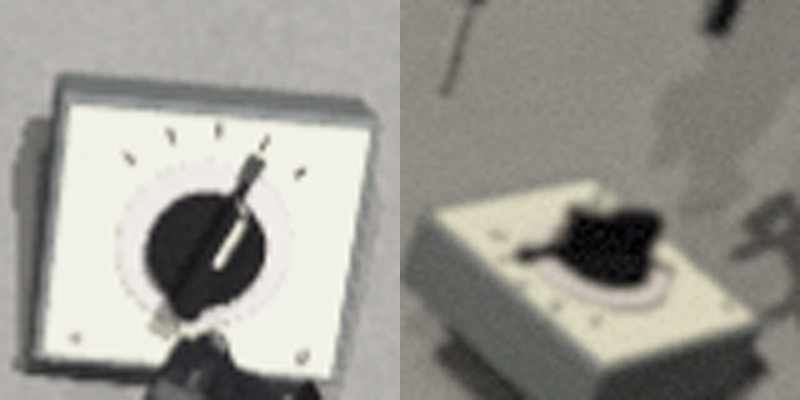

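The pointer stands at the tab by the fourth dash: (361,182) in top, and the tips meet at (290,190) in scene. Next I go above the handle with the fingers closing.

Request:
carry_out([
  [[-14.9,-38.4,-7.9,-8,-28.9,-14.9,0],[-14.9,-38.4,-7.9,-8,-28.9,-14.9,0],[-14.9,-38.4,-7.9,-8,-28.9,-14.9,0],[-14.9,-38.4,-7.9,-8,-28.9,-14.9,0],[-14.9,-38.4,-7.9,-8,-28.9,-14.9,0],[-14.9,-38.4,-7.9,-8,-28.9,-14.9,0],[-14.9,-38.4,-7.9,-8,-28.9,-14.9,0],[-14.9,-38.4,-7.9,-8,-28.9,-14.9,0],[-14.9,-38.4,-7.9,-8,-28.9,-14.9,0],[-14.9,-38.4,-7.9,-8,-28.9,-14.9,0],[-14.9,-38.4,-7.9,-8,-28.9,-14.9,0],[-14.9,-38.4,-7.9,-8,-28.9,-14.9,0]],
])

```text
t: 6.9
tcp_pos: [0.4519, 0.2346, 0.3585]
tool_rot: [0.995, -0.102, -0.002, -0.003]
force: [0.4, 0.4, -0.0]
finger_gap: -0.001
gripper_force: 0.0
```

```bash
cat >> g.py <<'E'
y2=-.212;b=np.array([np.cos(y2),np.sin(y2),0]);P=np.array([.555,.207,.19])
Rd=R.from_matrix(np.c_[b,np.cross([0,0,-1.],b),[0,0,-1.]])
def head(z):
    H=P-.105*b;H[2]=z;rel(H,Rd);print("F",manip.sense()["force"],manip.sense()["tcp_pos"])
E
python3 -c "
from g import *
head(.36)"
```

```text
t 6.9 q [0.26 0.25 1.57 0.01 1.32 2.03] shift cm [ 0.15  0.53 -0.15] turn deg [-0.26  0.23  0.41]
F [ 0.42613032  0.4285212  -0.00933796] [0.45191431 0.23459182 0.35851129]
```

Request:
carry_out([
  [[0,0.1,0,0,0,0,0],[0,0.1,2,0,0,0,0],[0,0.1,4,0,0,0,0],[0,0.1,5,0,0,0,0],[0,0.1,6,0,0,0,0],[0,0.1,7,0,0,0,0],[0,0.1,8,0,0,0,0],[0,0.1,9,0,0,0,0],[0,0.1,10,0,0,0,0],[0,0.1,10,0,0,0,0]],
])

```text
t: 7.73
tcp_pos: [0.4503, 0.2271, 0.2569]
tool_rot: [0.994, -0.107, -0.004, -0.0]
force: [0.1, -0.4, 0.1]
finger_gap: 0.002
gripper_force: 0.0
```

```bash
python3 -c "
from g import *
head(.218)
t=save('top','pics/top4.png');s=save('scene','pics/scene4.png')
c=lambda im,x,y,w,h:cv2.resize(im[y:y+h,x:x+w,::-1],(400,400),interpolation=cv2.INTER_CUBIC)
cv2.imwrite('pics/z4.png',np.hstack([c(t,160,145,100,100),c(s,270,180,100,100)]))"
```

```text
t 7.73 q [0.24 0.36 1.72 0.   1.07 2.03] shift cm [ 0.19 -0.24  3.89] turn deg [ 0.03  0.43 -0.08]
F [ 0.10746035 -0.38812148  0.05104217] [0.45030861 0.22705277 0.25688923]
```

View pics/z4.png

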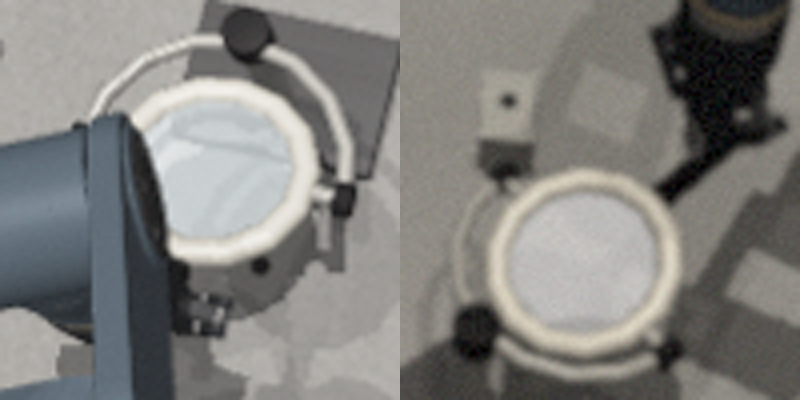

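The head is coming down: the lens is rounder and the fingers sit on the handle at about (355,213) in scene. I push on to level.

Request:
carry_out([
  [[0.1,0,1,0,0,0,0],[0.1,0,2,0,0,0,0],[0.1,0,3,0,0,0,0],[0.1,0,3.5,0,0,0,0],[0.1,0,3.9,0,0,0,0],[0.1,0,3.9,0,0,0,0],[0.1,0,3.9,0,0,0,0],[0.1,0,3.9,0,0,0,0]],
])

```text
t: 8.5
tcp_pos: [0.4529, 0.2286, 0.2209]
tool_rot: [0.994, -0.106, -0.0, -0.001]
force: [-0.1, -0.4, 0.4]
finger_gap: -0.003
gripper_force: 0.0
```

```bash
python3 -c "
from g import *
head(.218)"
```

```text
t 8.5 q [0.25 0.41 1.76 0.   0.97 2.03] shift cm [-0.06 -0.04  0.29] turn deg [-0.13  0.06  0.03]
F [-0.13812311 -0.42577313  0.38318372] [0.45287055 0.22857159 0.22087692]
```

Request:
carry_out([
  [[0,0,0.2,0,0,0,0],[0,0,0.2,0,0,0,0],[0,0,0.2,0,0,0,0],[0,0,-3,0,0,0,0],[0,0,-6,0,0,0,0],[0,4,-10,0,0,0,0],[0,8,-14,0,0,0,0],[0,12,-14,0,0,0,0],[0,16,-14,0,0,0,0],[0,20,-14,0,0,0,0],[0,20,-14,0,0,0,0],[0,20,-14,0,0,0,0]],
])

```text
t: 9.5
tcp_pos: [0.4098, 0.0297, 0.3607]
tool_rot: [0.994, -0.108, -0.001, -0.0]
force: [1.0, 0.8, -0.1]
finger_gap: 0.003
gripper_force: 0.0
```

```bash
python3 -c "
from m import *
t=save('top','pics/top5.png');s=save('scene','pics/scene5.png');print(manip.sense()['tcp_pos'],manip.sense()['t'])
c=lambda im,x,y,w,h:cv2.resize(im[y:y+h,x:x+w,::-1],(400,400),interpolation=cv2.INTER_CUBIC)
cv2.imwrite('pics/z5.png',np.hstack([c(t,160,145,100,100),c(s,270,180,100,100)]))
P=np.array([.555,.207,.19]);b=np.array([np.cos(-.212),np.sin(-.212),0])
for a in(-.1,0,.1):
  for r in (.159,.076): 
    e=P-r*np.cos(a)*b+np.array([0,0,r*np.sin(a)]);print(a,r,'top px',(proj('top',e)-[160,145])*4,'scene px',(proj('scene',e)-[270,180])*4+[400,0])"
```

```text
[0.41040185 0.03241255 0.36035589] 9.6
-0.1 0.159 top px [154.62716223 397.82140322] scene px [740.04427622 168.37724532]
-0.1 0.076 top px [184.38878843 280.80865912] scene px [661.10313711 213.87915192]
0 0.159 top px [149.2793968  396.90011283] scene px [744.05791958 156.33891533]
0 0.076 top px [182.07404147 279.55052973] scene px [662.7253743  208.19907471]
0.1 0.159 top px [144.41383827 393.64403607] scene px [746.60474763 145.06520681]
0.1 0.076 top px [180.02657223 277.20686773] scene px [663.59882872 202.95583042]
```

View pics/z5.png

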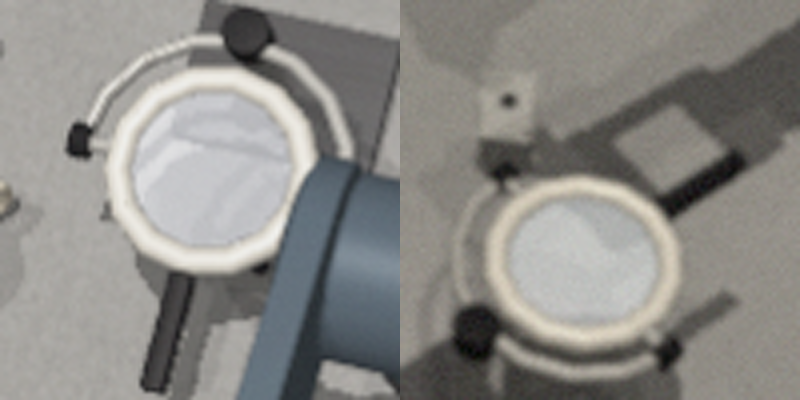

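The lens looks level. The handle end is near (198,242) in top and (356,219) in scene, and the level prediction for scene is (356,219). One triangulated check before handing in.

```bash
python3 - <<'E'
from m import *
A={}
for n,roi,sd in(("top",(190,212,212,248),(200,232)),("scene",(333,210,362,240),(347,224))):
    g=cv2.imread(f"pics/{n}5.png").max(2);x0,y0,x1,y1=roi;m=np.zeros(g.shape,bool);m[y0:y1,x0:x1]=g[y0:y1,x0:x1]<60
    m=comp(m,sd,3);v,u=np.nonzero(m);b=cv2.boxPoints(cv2.minAreaRect(np.c_[u,v].astype(np.float32)))
    e=[(b[i]+b[(i+1)%4])/2 for i in range(4) if np.linalg.norm(b[i]-b[(i+1)%4])<12]
    A[n]=sorted(e,key=lambda q:q[1] if n=="scene" else -q[1]);print(n,m.sum(),A[n])
o,i=[two(("top",*A["top"][k]),("scene",*A["scene"][k])) for k in(0,1)]
P=np.array([.555,.207,.19])
for q in(o,i): d=q[0]-P;print(q,np.linalg.norm(d),"tilt",d[2]/np.hypot(*d[:2]))
d=o[0]-i[0];print("dir tilt",d[2]/np.hypot(*d[:2]))
E
```

```text
top 75 [array([197.25471, 242.3585 ], dtype=float32), array([205.48112, 213.56606], dtype=float32)]
scene 119 [array([355.32278, 218.92773], dtype=float32), array([335.34457, 231.54556], dtype=float32)]
(array([0.40409523, 0.23991126, 0.19514735]), np.float64(0.0002781585030562549)) 0.15453768505439036 tilt 0.033326552385802205
(array([0.48334002, 0.22248551, 0.19529218]), np.float64(0.0006377930114913924)) 0.07350483380376746 tilt 0.07218507443132867
dir tilt -0.00178499697737295
```

```bash
python3 -c "
from station import sign_off
print(sign_off())"
```

```text
the job is handed in; nothing more can be done
None
```

I turned the knob to the tab at click 1.2 and tipped the magnifier head level (about 0 to 0.03 rad by my last camera check), then handed the job in about 10 s into the run; no verdict was returned.

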